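# Shut the airbrush air valve in the bench valve box

### The job

Shut off the red-handled compressed-air valve: slide the valve box's loose cover sideways along its guides, off the valves and all the way to its end stop, and leave it there. Then push the red handle clockwise (seen from above) until it is fully shut against its own stop. Only push, with the fingertips or the outside of the fingers: do not pinch the lip or the handle, do not lift or tip the cover, and leave the blue handle and everything else on the bench as they are.

Things in the scene. Friction and masses are not known exactly. Their poses are not given: they have to be found in the camera images.
- valve_box: Fixed grey sheet-metal box on the bench, 200 mm in its x, 535 mm in its y, z up. Origin on the bench, mid-width, where the valve bay (y -254 to 0 mm) meets the fixed flat deck (y 0 to +275). Its y is the cover's sliding line, within 0.2 rad of world y. Cover rests on rims 88 mm high; guide lips at x = -98 and +98 mm are 98 mm high. Copper tubes leave the front at x = -126 mm, below 50 mm.
- bay_centre (a point): Middle of the bay's open mouth, 88 mm above the bench. The mouth is 164 mm in the box's x and 254 mm in its y; the bay is 84 mm deep, with upright walls. The two valves stand in it.
- end_stop (a point): Middle of the face of the end stop that the cover runs against: a dark steel strip across the +y end of the box, its top 104 mm above the bench, this point 90 mm. A filter-regulator with gauge, 140 mm high, stands behind the deck half, at x = +120 to +170, y = +115 to +240 mm of the box.
- cover: Loose aluminium plate, 186 mm in its x, 262 in its y, 5 mm thick, 0.3 to 0.65 kg, lying flat in the guides with 3 mm play each side, held only by its weight; slides with a few newtons. Origin: centre of its underside, 88 mm above the bench; axes as the box's. In the box's frame its centre starts at y = -128 to -100 mm, hiding both valves; against the end stop it is at y = +139 mm.
- cover_lip (a point): Middle of the outer (-y) face of the cover's turned-up lip: an upright strip 150 mm long in the cover's x, 5 mm thick, with a black rubber edge, along the cover's -y end (away from the deck). Cover top 93 mm above the bench, lip top 117 mm, this point 105 mm. Push this face towards the box's +y.
- red_handle (a joint): Angle of the red lever of a quarter-turn brass valve, rad: 0 = open (lever along the box's -x, towards the robot), grows clockwise seen from above, 1.571 = shut against its stop (lever along the box's +y). Starts at 0 to 0.4, stays where it is left; friction 0.25 N m, about 6 N at 45 mm from the pivot. Hidden by the cover at first.
- red_pivot (a point): On the upright turning axis of the red handle, at the sleeve's mid height, 66 mm above the bench. The red and blue valves stand in the bay 105 mm apart, at x = +20 mm and y = -185 and -80 mm of the box; which is where varies.
- red_tip (a point): Point near the free end of the red handle, 66 mm from the pivot, at the sleeve's mid height. The sleeve is a red plastic bar 16 mm wide, 14 mm high (59 to 73 mm above the bench), reaching from 18 to 74 mm from the pivot.
- blue_handle (a joint): The same for the blue handle, which starts between 0 and 0.15 rad and is to be left so.
- blue_tip (a point): Point near the free end of the blue handle, 66 mm from its pivot, same shape and height as the red one.
- paint_jar: Small jar with black cap, diameter 52 mm, 50 mm high, standing beside the box's -y end. Origin at the centre of its base.
- mug: White mug, diameter 76 mm, 85 mm high, standing behind the box. Origin at the centre of its base.
- bowl: White openwork bowl, diameter 190 mm, 60 mm high, standing beyond the box's +y end. Origin at the centre of its base.
- thinner_bottle: Bottle with white cap, diameter 52 mm, 110 mm high, standing behind the middle of the box. Origin at the centre of its base.
- brush: Slim paint brush with orange handle, 200 mm long, lying on the bench in front of the box's bay half. Origin at the middle of its length, on the bench.
- brush_pot: White square pot with brushes, 70 by 90 mm, 160 mm high with its brushes, standing in front of the box's deck half. Origin at the centre of its base.

How it is judged (in metres and radians):
On the way, in this order (a step that is already met when the one before it is completed fails the run):
1. the cover has been slid aside along its guides, within 15 mm of its end stop (y of cover in the frame of valve_box above 0.124 m), for 0.2 s.
2. the red handle has been pushed fully shut (value of joint red_handle above 1.5 rad), for 0.2 s.
At the end, for the whole second after the job is handed in: The cover lies flat and still in its guides within 15 mm of the end stop, the red handle is within 0.07 rad (4 degrees) of its shut stop, and the blue handle is still open (y of cover in the frame of valve_box above 0.124 m and z of cover in the frame of valve_box below 0.093 m and angle between cover's own z axis and vertical below 0.03 rad and value of joint red_handle above 1.5 rad and value of joint blue_handle below 0.35 rad and linear speed of cover below 0.01 m/s); the robot touches nothing.
It fails at once if the cover is lifted more than 12 mm out of its guides or tipped by more than 0.1 rad (z of cover in the frame of valve_box above 0.1 m or angle between cover's own z axis and vertical above 0.1 rad).
It fails at once if the cover's lip or the red handle is pinched (the fingers press on both of its faces at once, over 4 N each) ((contact force between the fingers and cover_c2 above 4 N and contact force between the fingers and cover_c3 above 4 N) or (contact force between the fingers and red_handle_c4 above 4 N and contact force between the fingers and red_handle_c5 above 4 N)).
It fails at once if the blue handle is moved by more than 12 mm at its tip (distance of blue_tip from where it was at the start of the episode above 0.012 m).
It fails at once if something else on the bench is moved by more than 25 mm, lifted or knocked over (distance of any of paint_jar, mug, bowl, brush, thinner_bottle, brush_pot from where it was at the start of the episode above 0.025 m or angle between any of paint_jar, mug, thinner_bottle, bowl, brush_pot's own z axis and vertical above 0.4 rad).
It also fails if it takes over 45 s, if anything falls off the work surface, if the arm or the gripper's body presses on something with over 40 N, if the wrist force passes 120 N, or if a joint passes its speed limit or range.

### The arm

A 6-joint arm with a two-finger parallel gripper is mounted at the origin on the work surface. World frame = base frame: x ahead of the robot, y to its left, z up, the work surface at z = 0. Lengths are in mm, angles in degrees, forces in N, time in s.
With the tool pointing down it reaches from about 350 to 850 mm from the base axis. Payload 8.1 kg.
Tool frame: the origin (TCP) lies between the finger pads; the fingertips stand 22 mm ahead of it and the grasp point (between the pads) lies 3 mm ahead of it (r.nose_length is the z of the fingertips in the tool frame, in mm); z points along the fingers, x is the direction in which the jaws open and shut, and the axes are right-handed (so a half turn about z gives the same grasp; the last joint's range is limited). The gripper opens to 85 mm and grips with 20 to 120 N. Pads are 22 mm wide; open, the fingers measure 114 mm over their backs; the gripper's body (76 mm by 85 mm) begins 54 mm behind the grasp point. The pads swing forward as they close: fully open they stand 13 mm farther back than shut.
Start: joints at [65.409, 7.471, 85.268, -0, 87.261, -4.893], TCP at [202.219, 564.901, 253.292] pointing down, gripper open.
Joint ranges: [-169.43, 169.43], [-51.17, 129.36], [1.28, 143.12], [-76.62, 256.62], [0, 156.53], [-152.29, 152.29]. Speed limits (degrees/s): [136.94, 136.94, 159.86, 180, 180, 180].

### API

Orientations are given as [roll, pitch, yaw] about the fixed x, y, z axes, in that order (R = Rz(yaw) Ry(pitch) Rx(roll)).
In Python, from bench import r gives the robot as it stands.
- The arm moves only by the shell command python3 -m jog 'ROWS' [FORCE]. ROWS is JSON, a list of rows, each a list of 5 numbers: the shift along the tool's x, y, z in m, then the turn about the tool's z in degrees, then the opening in per cent of the stroke, from 0 (shut) to 100 (fully open). A call has 1 to 8 rows; each row is the pose to reach, as a shift and turn from the pose measured when the call began, along the tool's axes at that moment; what a row does not reach only later rows make up. A row lasts 1/10 s, in which the tool goes at most 50 mm and 8.59 degrees, less where a joint would pass 70% of its speed; a pose out of reach is approached as far as the arm can. A call with a gripper value outside its range is refused whole. The fingers move at their own pace and stop on an object; FORCE is the grip in N (left out, the last holds). Time passes only in rows, so rows that repeat a pose let the fingers close. It gives the time, the measured TCP pose, the force and the opening at its end, in the units of the state.
- r.sense(): the state, without advancing time (a new reading comes with each control period).
- r.snapshot(name): name is "scene" or "top" or "wrist"; returns a dict with "image" (384x512x3 uint8, red, green, blue), "K" (3x3 intrinsics, pixels), "T" (4x4, takes a point from camera to world coordinates); the wrist camera has in their place "tool_from_camera" (4x4, takes a point from camera to tool coordinates, whose origin is the TCP and whose axes are the tool frame's). Camera axes: x right, y down, z forward; pixel columns grow to the right and rows downward; lengths in mm; the calibration is good to about 2 mm. The wrist camera is an equidistant fisheye: a pixel r from the principal point sees the ray r / f radians off the axis. A picture is of the moment at which its call begins: read the wrist's pose just before it. There is no depth.
- r.hand_in(): hands the job in, once; it reports no verdict.
Trained networks look in a picture, given as the dict that the camera call returned (one of the last four; its "shot" number tells which), for a name from the list of things; names that differ only in an ending like _2 or _b are one class to them, and where a whole thing is asked for, a point or a joint stands for the part that bears it (a point fixed in the world has none). Each returns a list of dicts, best first, with "conf" (0 to 1); they miss things now and then, are a little off and sometimes report something else, mostly with a low value. They report only what shows in the picture. A call takes as long as a camera call.
- r.search_frame(picture, label): "bbox" ([left, top, right, bottom] in pixels, round what is visible of it).
- r.pinpoint(picture, label): "uv" ([column, row] in pixels: a listed point, or the origin of a listed thing).
The state is a dict: "time": time; "joint_pos": joint angles; "qd": joint speeds; "joint_efforts": joint torques, N m; "tool_pos": TCP position; "tcp_rot": TCP orientation; "ft_force": force on the tool from outside, world axes, zero at the start; "wrist_torque": the same for the moment, N m; "finger_gap": finger opening in mm.
Only numpy, scipy, OpenCV 4.12 (cv2) and the standard library are available. Lean on these libraries where they do the work, as an engineer would, in place of code of your own. Each camera call takes 0.05 s, during which the arm holds its last target. There are 200 camera calls.

## Working session

There is one attempt and no reset: what is moved stays moved. The work goes in short steps, Python scripts to look and compute and a shell command to move; the robot and the scene stay as the last step left them, time stands still between calls to the robot, and variables do not carry over. Pictures are saved under pics/ and viewed, about 8 in all and at most 12, crops included, and the job is handed in when it is done.

```bash
mkdir -p pics; ls
cat > h.py <<'E'
import numpy as np, cv2
from scipy.spatial.transform import Rotation as Ro
from bench import r
def onplane(p,uv,z):
    K=np.array(p["K"]);T=np.array(p["T"])
    d=T[:3,:3]@np.linalg.solve(K,[uv[0],uv[1],1.]);o=T[:3,3]
    return (o+d*(z-o[2])/d[2]).round(1)
def save(p,n): cv2.imwrite("pics/"+n,cv2.cvtColor(np.ascontiguousarray(p["image"]),cv2.COLOR_RGB2BGR))
def tool():
    s=r.sense();return np.array(s["tool_pos"]),Ro.from_euler("xyz",s["tcp_rot"],degrees=True).as_matrix(),s
E
cat > a.py <<'E'
from h import *
P={n:r.snapshot(n) for n in("scene","top")}
for n,p in P.items():
    save(p,n+"1.png")
    for l,z in [("valve_box",0),("bay_centre",88),("end_stop",90),("cover",88),("cover_lip",105),("paint_jar",0),("mug",0),("bowl",0),("thinner_bottle",0),("brush",0),("brush_pot",0)]:
        try:
            q=r.pinpoint(p,l)
            for k in q[:1]: print(n,l,round(k["conf"],2),np.round(k["uv"]),onplane(p,k["uv"],z))
        except Exception as e: print(l,e)
im=np.hstack([P["scene"]["image"],P["top"]["image"]])
print(P["top"]["T"]); t,R,s=tool();print(s)
print(R)
E
python3 a.py
```

```text
pics
scene valve_box 0.86 [234. 216.] [581.5 -14.1  -0. ]
scene bay_centre 0.71 [178. 175.] [ 440.6 -146.6   88. ]
scene end_stop 0.74 [319. 186.] [609.4 250.   90. ]
scene cover 0.97 [191. 201.] [ 547. -127.   88.]
scene cover_lip 0.67 [143. 203.] [ 525.3 -260.8  105. ]
scene paint_jar 0.63 [105. 231.] [ 514.8 -399.1    0. ]
scene mug 0.74 [183. 276.] [ 727.  -201.6    0. ]
scene bowl 0.6 [350. 186.] [582.5 385.1   0. ]
scene thinner_bottle 0.69 [253. 262.] [747.8  -1.2   0. ]
scene brush 0.41 [177. 175.] [ 365.6 -153.1    0. ]
scene brush_pot 0.77 [296. 161.] [428.2 251.7   0. ]
top valve_box 0.56 [280. 206.] [567.6 -23.3   0. ]
top bay_centre 0.64 [188. 257.] [414.4 234.6  88. ]
top end_stop 0.95 [190. 192.] [595.8 234.2  90. ]
top cover 0.94 [320. 211.] [ 546.1 -128.2   88. ]
top paint_jar 0.72 [410. 229.] [ 504.6 -412.7    0. ]
top mug 0.74 [335. 160.] [ 712.5 -191.2    0. ]
top bowl 0.88 [148. 200.] [582.2 375.8   0. ]
top thinner_bottle 0.87 [269. 151.] [738.1  10.9   0. ]
top brush 0.73 [327. 271.] [ 376.3 -162.9    0. ]
top brush_pot 0.9 [190. 256.] [416.5 242.7   0. ]
[[ 1.
[... 385 characters left out ...]
+01, -4.89155145e+00]), 'qd': array([ 0.02479412,  0.0021816 ,  0.0479077 , -0.06893781, -0.04493505,
        0.07507075]), 'joint_efforts': array([-6.91149580e-05, -5.69329798e+01, -5.00863338e+01, -6.26872975e-05,
        1.38129573e-03, -7.11211527e-06]), 'tool_pos': array([202.21888986, 564.89945681, 253.29231249]), 'tcp_rot': array([-1.79999595e+02, -3.15006250e-04,  7.03001090e+01]), 'ft_force': array([0.72542432, 0.33359513, 0.62849222]), 'wrist_torque': array([-0.00488119,  0.00328313, -0.07107921]), 'finger_gap': 85.36666865036678}
[[ 3.37093467e-01  9.41471186e-01 -4.79978341e-06]
 [ 9.41471186e-01 -3.37093467e-01  7.55824709e-06]
 [ 5.49789622e-06 -7.06669349e-06 -1.00000000e+00]]
```

View pics/top1.png

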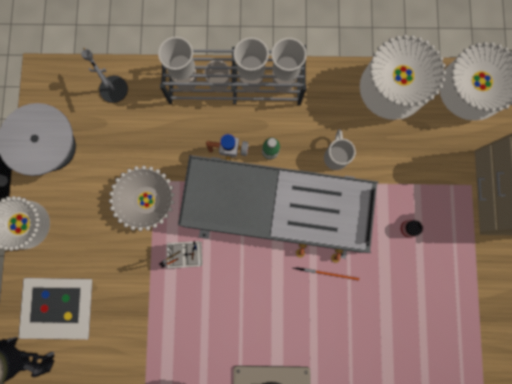

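View pics/scene1.png

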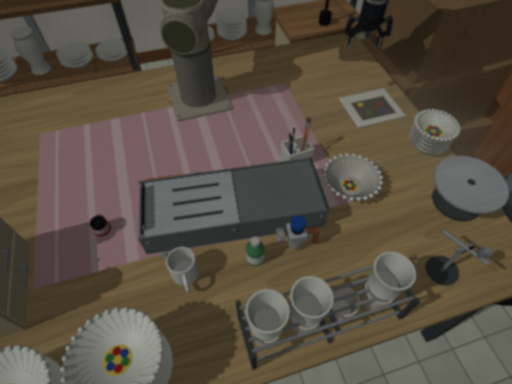

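Run:
```python
import cv2
i=cv2.imread("pics/top1.png")[145:265,175:390]
cv2.imwrite("pics/crop1.png",cv2.resize(i,None,fx=3.7,fy=3.7,interpolation=cv2.INTER_CUBIC))
```

```text
(no output)
```

View pics/crop1.png

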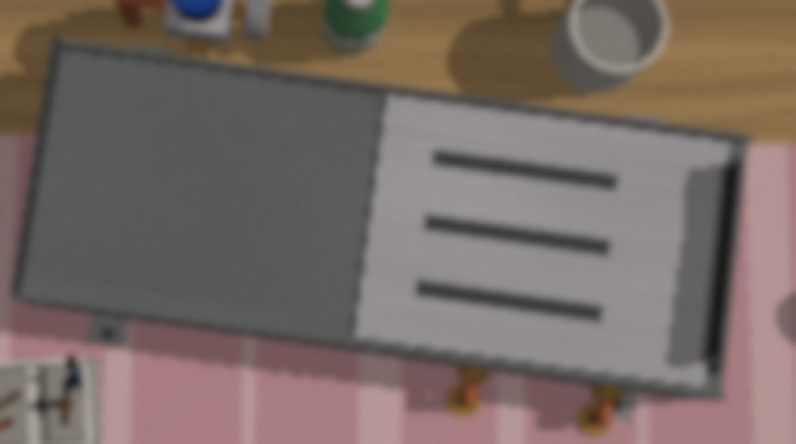

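```bash
cat > b.py <<'E'
from h import *
p=r.snapshot("top")
c=lambda x,y,z:onplane(p,(175+x/3.7,145+y/3.7),z)[:2]
TL,BL,TR,BR=c(57,42,100),c(15,297,100),c(746,138,98),c(720,395,98)
print(TL,BL,TR,BR, np.linalg.norm(TL-BL),np.linalg.norm(TL-TR))
y=(TL+BL)/2-(TR+BR)/2; L=np.linalg.norm(y);y/=L
yaw=np.degrees(np.arctan2(-y[0],y[1]));x=np.array([y[1],-y[0]])
org=(TL+BL)/2-275*y
org2=(TR+BR)/2+260*y
print("yaw",yaw,L,org,org2)
o=(org+org2)/2
tb=lambda q:np.round([(q-o)@x,(q-o)@y],1)
print("cover edge",tb(c(385,95,93)),tb(c(355,338,93)),"lip",tb(c(735,165,117)),tb(c(712,360,117)))
E
python3 b.py
```

```text
[694.3 235.4] [500.  260.3] [ 627.3 -286.5] [ 435.  -261.8] 195.8889991806584 526.1830574999541
yaw -7.2060570013832725 526.1558704414501 [562.65451868 -24.97789771] [563.76390961 -16.20362398]
cover edge [93.1 17.7] [-92.7  16.1] lip [  71.6 -244.3] [ -73.5 -241.7]
```

```bash
cat >> h.py <<'E'
o=np.array([563.2,-20.6]);yaw=-7.2
cy=np.cos(np.radians(yaw));sy=np.sin(np.radians(yaw))
B=np.array([[cy,-sy],[sy,cy]])  # box->world
def go(bx,by,z,y=None):
    t,R,s=tool();w=np.r_[o+B@[bx,by],z]
    print("at box",(B.T@(t[:2]-o)).round(1),t.round(1),"rot",np.round(s["tcp_rot"],1),"F",np.round(s["ft_force"],1),"gap",round(s["finger_gap"],1),"t",s["time"])
    print("tool shift mm",(R.T@(w-t)).round(1),"turn",None if y is None else round(-(y-s["tcp_rot"][2]),1))
E
python3 -m jog '[[-0.712,0.600,0,77.5,0],[-0.712,0.600,0,77.5,0],[-0.712,0.600,0,77.5,0],[-0.712,0.600,0,77.5,0],[-0.712,0.600,0,77.5,0],[-0.712,0.600,0,77.5,0],[-0.712,0.600,0,77.5,0],[-0.712,0.600,0,77.5,0]]' 40
python3 -c "
from h import *
go(0,-290,230,-7.2)"
```

```text
time: 2.05
tool_pos: [342.1, 188.3, 253.6]
tcp_rot: [-180.0, -0.1, 1.2]
ft_force: [0.9, -0.8, 0.8]
finger_gap: 0.2
at box [-245.6  179.5] [342.1 188.3 253.6] rot [-1.8e+02 -1.0e-01  1.2e+00] F [ 0.9 -0.8  0.8] gap 0.2 t 2.05
tool shift mm [174.1 500.5  23.6] turn 8.4
```

```bash
python3 -m jog '[[0.174,0.500,0.02,8.4,0],[0.174,0.500,0.02,8.4,0],[0.174,0.500,0.02,8.4,0],[0.174,0.500,0.02,8.4,0],[0.174,0.500,0.02,8.4,0],[0.174,0.500,0.02,8.4,0],[0.174,0.500,0.02,8.4,0],[0.174,0.500,0.02,8.4,0]]'
python3 -m jog '[[0.050,0.140,0,0,0],[0.050,0.140,0,0,0],[0.050,0.140,0,0,0],[0.050,0.140,0,0,0]]'
python3 -c "
from h import *
go(0,-290,122,-7.2)
t,R,s=tool()
p=r.snapshot('wrist');save(p,'w1.png')
C=np.array(p['tool_from_camera']);K=np.array(p['K']);print(C.round(2),K)
for l,z in [('cover_lip',105),('cover',88),('paint_jar',0)]:
    for k in r.pinpoint(p,l)[:1]:
        u=(np.array(k['uv'])-K[:2,2])/K[0,0];a=np.linalg.norm(u);d=np.r_[u/a*np.sin(a),np.cos(a)]
        d=R@C[:3,:3]@d;q=R@C[:3,3]+t;q=q+d*(z-q[2])/d[2];print(l,k,q.round(1),'box',(B.T@(q[:2]-o)).round(1))
print(r.nose_length)
"
```

```text
time: 2.85
tool_pos: [481.4, -187.0, 238.6]
tcp_rot: [-180.0, -0.1, -7.2]
ft_force: [1.2, 0.9, -0.3]
finger_gap: -0.0
time: 3.25
tool_pos: [512.8, -337.4, 236.5]
tcp_rot: [180.0, 0.0, -7.5]
ft_force: [-0.9, 0.4, -1.0]
finger_gap: 0.0
at box [ -10.3 -320.7] [ 512.8 -337.4  236.5] rot [180.    0.   -7.5] F [-0.9  0.4 -1. ] gap 0.0 t 3.25
tool shift mm [ 10.2 -30.7 114.5] turn -0.3
[[   1.      0.     -0.     -0.31]
 [  -0.      0.96    0.26  -66.3 ]
 [   0.     -0.26    0.96 -120.63]
 [   0.      0.      0.      1.  ]] [[297.31863964   0.         258.1271326 ]
 [  0.         297.31863964 188.94308729]
 [  0.           0.           1.        ]]
cover_lip {'uv': [268.5, 93.9], 'conf': 0.66} [ 531.3 -259.8  105. ] box [  -1.7 -241.3]
paint_jar {'uv': [257.9, 215.7], 'conf': 0.89} [ 503.4 -404.1    0. ] box [ -11.3 -388. ]
22.0
```

```bash
python3 -m jog '[[0.010,-0.030,0.03,-0.3,0],[0.010,-0.03,0.07,-0.3,0],[0.010,-0.030,0.116,-0.3,0],[0.010,-0.030,0.116,-0.3,0],[0.010,-0.030,0.116,-0.3,0]]'
python3 -c "
from h import *
go(0,-260,120,-7.2)
p=r.snapshot('wrist');save(p,'w2.png')"
```

```text
time: 3.95
tool_pos: [527.0, -301.4, 123.3]
tcp_rot: [-179.9, -0.0, -6.8]
ft_force: [1.6, 0.1, 0.6]
finger_gap: -0.3
at box [  -0.7 -283.2] [ 527.  -301.4  123.3] rot [-179.9   -0.    -6.8] F [1.6 0.1 0.6] gap -0.3 t 3.95
tool shift mm [  0.9 -23.2   3.3] turn 0.4
```

View pics/w2.png

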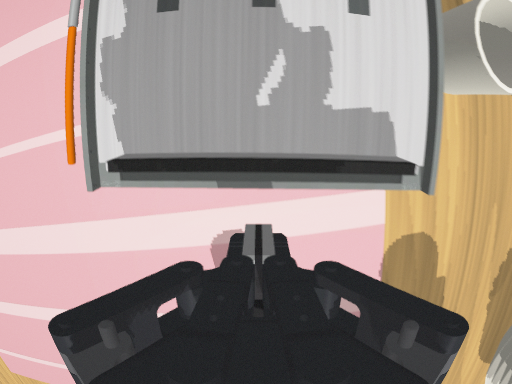

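```bash
python3 -m jog '[[0.001,-0.010,0.003,0.4,0],[0.001,-0.020,0.003,0.4,0],[0.001,-0.030,0.003,0.4,0],[0.001,-0.040,0.003,0.4,0],[0.001,-0.050,0.003,0.4,0],[0.001,-0.060,0.003,0.4,0],[0.001,-0.070,0.003,0.4,0],[0.001,-0.080,0.003,0.4,0]]'
python3 -c "
from h import *
go(0,-5,120,-7.2)
p=r.snapshot('top')
print([(k['conf'],(B.T@(onplane(p,k['uv'],88)[:2]-o)).round()) for k in r.pinpoint(p,'cover')[:1]])"
```

```text
time: 4.8
tool_pos: [539.7, -223.8, 124.0]
tcp_rot: [179.8, -0.4, -7.2]
ft_force: [-1.1, -6.3, 4.0]
finger_gap: -0.1
at box [   2.1 -204.6] [ 539.7 -223.8  124. ] rot [179.8  -0.4  -7.2] F [-1.1 -6.3  4. ] gap -0.1 t 4.8
tool shift mm [  -2.3 -199.6    3.5] turn -0.0
[(0.95, array([ -3., -55.]))]
```

```bash
python3 -m jog '[[-0.002,-0.020,0.001,0,0],[-0.002,-0.040,0.001,0,0],[-0.002,-0.060,0.001,0,0],[-0.002,-0.080,0.001,0,0],[-0.002,-0.100,0.001,0,0],[-0.002,-0.120,0.001,0,0],[-0.002,-0.140,0.001,0,0],[-0.002,-0.160,0.001,0,0]]'
python3 -m jog '[[0,-0.010,0,0,0],[0,-0.015,0,0,0],[0,-0.020,0,0,0],[0,-0.020,0,0,0]]'
python3 -c "
from h import *
go(0,-5,122,-7.2)
p=r.snapshot('top')
print([(k['conf'],(B.T@(onplane(p,k['uv'],88)[:2]-o)).round()) for k in r.pinpoint(p,'cover')[:1]])"
```

```text
time: 5.7
tool_pos: [557.8, -63.4, 122.9]
tcp_rot: [179.9, -0.4, -7.2]
ft_force: [-0.4, -6.1, 3.8]
finger_gap: 0.3
time: 6.1
tool_pos: [560.3, -43.3, 122.8]
tcp_rot: [179.9, -0.4, -7.2]
ft_force: [-0.2, -0.7, -0.1]
finger_gap: 0.3
at box [ -0.1 -22.9] [560.3 -43.3 122.8] rot [179.9  -0.4  -7.2] F [-0.2 -0.7 -0.1] gap 0.3 t 6.1
tool shift mm [  0.1 -17.9   0.8] turn 0.0
[(0.87, array([  0., 124.]))]
```

```bash
python3 -m jog '[[0,-0.004,0,0,0],[0,-0.008,0,0,0],[0,-0.012,0,0,0],[0,-0.016,0,0,0],[0,-0.020,0,0,0],[0,-0.020,0,0,0]]'
python3 -c "
from h import *
go(0,-5,122,-7.2)
p=r.snapshot('top');save(p,'t2.png')
print([(k['conf'],(B.T@(onplane(p,k['uv'],88)[:2]-o)).round()) for k in r.pinpoint(p,'cover')[:1]])"
```

```text
time: 6.8
tool_pos: [562.6, -22.7, 122.5]
tcp_rot: [180.0, -0.3, -7.2]
ft_force: [-0.1, 0.4, 0.2]
finger_gap: -0.1
at box [-0.4 -2.2] [562.6 -22.7 122.5] rot [180.   -0.3  -7.2] F [-0.1  0.4  0.2] gap -0.1 t 6.8
tool shift mm [0.4 2.8 0.5] turn 0.0
[(0.71, array([-11., 140.]))]
```

```bash
python3 -m jog '[[0,-0.002,0,0,0],[0,-0.004,0,0,0],[0,-0.006,0,0,0],[0,-0.006,0,0,0]]'
python3 -c "
from h import *
go(0,-5,122,-7.2)
p=r.snapshot('wrist');save(p,'w3.png')"
```

```text
time: 7.3
tool_pos: [562.5, -21.3, 122.4]
tcp_rot: [179.6, -0.3, -7.2]
ft_force: [-5.8, -22.2, 2.9]
finger_gap: 0.1
at box [-0.6 -0.7] [562.5 -21.3 122.4] rot [179.6  -0.3  -7.2] F [ -5.8 -22.2   2.9] gap 0.1 t 7.3
tool shift mm [0.6 4.2 0.4] turn -0.0
```

View pics/w3.png

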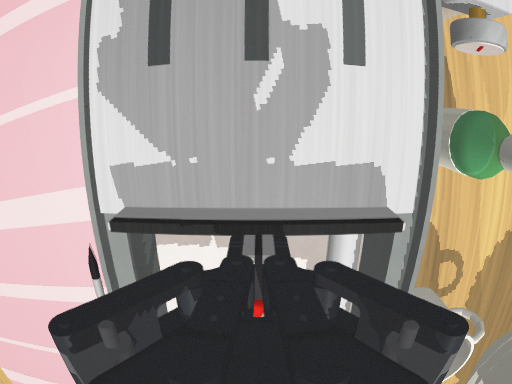

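```bash
python3 -m jog '[[0,0.015,0,0,0],[0,0.030,-0.03,0,0],[0,0.080,-0.08,0,0],[0,0.130,-0.110,0,0],[0,0.180,-0.110,0,0],[0,0.230,-0.110,0,0],[0,0.230,-0.110,0,0],[0,0.230,-0.110,0,0]]'
cat > c.py <<'E'
from h import *
import sys
go(0,-230,232,-7.2)
t,R,s=tool()
p=r.snapshot('wrist');save(p,sys.argv[1]+'w.png');q2=r.snapshot('top');save(q2,sys.argv[1]+'t.png')
C=np.array(p['tool_from_camera']);K=np.array(p['K'])
def wr(uv,z):
    u=(np.array(uv)-K[:2,2])/K[0,0];a=np.linalg.norm(u);d=np.r_[u/a*np.sin(a),np.cos(a)]
    d=R@C[:3,:3]@d;q=R@C[:3,3]+t;return q+d*(z-q[2])/d[2]
for l,z in [('cover',88),('cover_lip',105),('red_pivot',66),('red_tip',66),('blue_tip',66),('bay_centre',88),('end_stop',90)]:
    for n,P,f in(('w',p,wr),('t',q2,lambda uv,z:onplane(q2,uv,z))):
        for k in r.pinpoint(P,l)[:1]:
            q=f(k['uv'],z);print(n,l,round(k['conf'],2),np.round(k['uv']),'box',(B.T@(q[:2]-o)).round(1))
E
python3 c.py s4
```

```text
time: 8.15
tool_pos: [532.4, -251.9, 234.4]
tcp_rot: [179.5, -0.3, -7.5]
ft_force: [0.2, 0.7, -0.6]
finger_gap: -0.1
at box [  -1.6 -233.3] [ 532.4 -251.9  234.4] rot [179.5  -0.3  -7.5] F [ 0.2  0.7 -0.6] gap -0.1 t 8.15
tool shift mm [ 1.5 -3.4  2.4] turn -0.3
w cover 0.15 [212.   4.] box [-41.6 -68. ]
t cover 0.87 [229. 199.] box [ -6.3 145.1]
t cover_lip 0.67 [278. 205.] box [-5.6  7.9]
w red_pivot 0.58 [282.  16.] box [ 22.5 -74.8]
t red_pivot 0.67 [307. 200.] box [ 24.1 -73.3]
w red_tip 0.61 [213.   6.] box [-44.5 -62.9]
t red_tip 0.43 [300. 221.] box [-36.5 -60.4]
w blue_tip 0.95 [212. 116.] box [ -45.5 -173.7]
t blue_tip 0.75 [345. 231.] box [ -47.1 -189. ]
w bay_centre 0.56 [260.  63.] box [   1.2 -126.9]
t bay_centre 0.81 [328. 213.] box [  -6.1 -133. ]
t end_stop 0.61 [187. 188.] box [  8. 268.]
```

View pics/s4w.png

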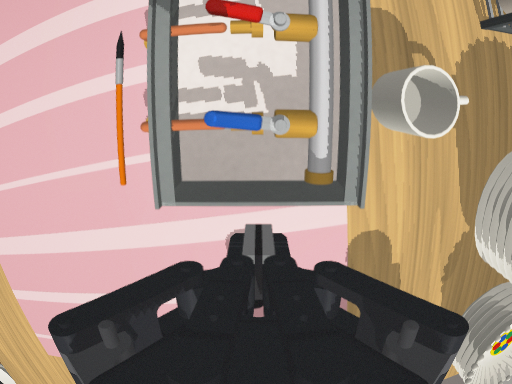

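```bash
python3 -c "
from h import *
go(-17,-98,150,-7.2);go(-17,-98,85,-7.2)"
```

```text
at box [  -1.3 -229.9] [ 533.1 -248.5  234.1] rot [179.6  -0.3  -7.2] F [0.6 0.2 0.1] gap -0.0 t 8.95
tool shift mm [ -16.2 -132.5   83. ] turn -0.0
at box [  -1.3 -229.9] [ 533.1 -248.5  234.1] rot [179.6  -0.3  -7.2] F [0.6 0.2 0.1] gap -0.0 t 8.95
tool shift mm [ -16.5 -133.   148. ] turn -0.0
```

```bash
python3 -m jog '[[-0.006,-0.045,0.02,0,0],[-0.012,-0.090,0.05,0,0],[-0.016,-0.133,0.080,0,0],[-0.016,-0.133,0.080,0,0],[-0.016,-0.133,0.080,0,0]]'
python3 -c "
from h import *
go(-17,-98,85,-7.2)
t,R,s=tool()
p=r.snapshot('wrist');save(p,'w5.png')"
```

```text
time: 9.45
tool_pos: [533.4, -113.8, 151.7]
tcp_rot: [179.6, -0.1, -7.1]
ft_force: [0.4, 0.1, 0.3]
finger_gap: 0.4
at box [-17.9 -96.2] [ 533.4 -113.8  151.7] rot [ 1.796e+02 -1.000e-01 -7.100e+00] F [0.4 0.1 0.3] gap 0.4 t 9.45
tool shift mm [ 0.7  1.3 66.7] turn 0.1
```

View pics/w5.png

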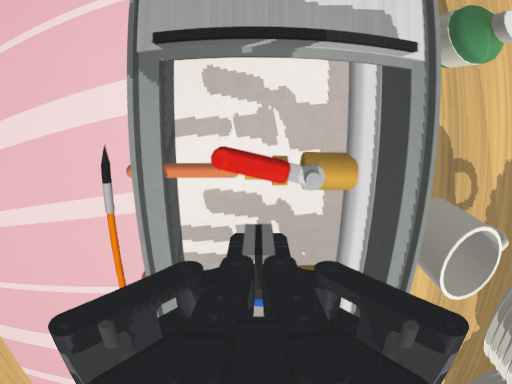

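```bash
cat > d.py <<'E'
from h import *
t,R,s=tool()
p=r.snapshot('wrist')
C=np.array(p['tool_from_camera']);K=np.array(p['K'])
def wr(uv,z):
    u=(np.array(uv)-K[:2,2])/K[0,0];a=np.linalg.norm(u);d=np.r_[u/a*np.sin(a),np.cos(a)]
    d=R@C[:3,:3]@d;q=R@C[:3,3]+t;q=q+d*(z-q[2])/d[2];return (B.T@(q[:2]-o)).round(1)
print('piv',wr((313,177),68),'end',wr((213,158),68))
for l in('red_pivot','red_tip'):
    for k in r.pinpoint(p,l)[:1]: print(l,k,wr(k['uv'],66))
P=np.array([22,-77.])
for th in (0,.2,.5,.8,1.1,1.35,1.55,1.65,1.75):
    S,c=np.sin(th),np.cos(th)
    q=P+45*np.array([-c,S])-(8+8*S+10*c)*np.array([S,c]);w=np.r_[o+B@q,85]
    print(th,q.round(1),(R.T@(w-t)).round(1))
E
python3 d.py
```

```text
piv [ 22.7 -79.4] end [-48.5 -65.6]
red_pivot {'uv': [308.5, 175.5], 'conf': 0.79} [ 19.7 -78.8]
red_tip {'uv': [221.6, 155.9], 'conf': 0.71} [-42.6 -64.5]
0 [-23. -95.] [-6.6 -3.  68.1]
0.2 [-26.  -87.1] [ -9.5 -10.9  68.1]
0.5 [-27.4 -73.5] [-10.9 -24.5  68. ]
0.8 [-24.2 -59.1] [ -7.8 -38.8  67.9]
1.1 [-15.9 -45.8] [  0.5 -52.2  67.8]
1.35 [ -5.4 -37. ] [ 11.  -60.9  67.8]
1.55 [  4.9 -32.3] [ 21.3 -65.6  67.8]
1.65 [ 10.4 -30.9] [ 26.9 -67.   67.8]
1.75 [ 16.2 -30.2] [ 32.6 -67.8  67.8]
```

```bash
python3 -m jog '[[-0.003,0.001,0.02,0,0],[-0.006,0.001,0.045,0,0],[-0.007,0.001,0.067,0,0],[-0.007,0.001,0.067,0,0],[-0.007,0.001,0.067,0,0]]'
sed -i 's/^P=.*/P=np.array([21.5,-79.])/' d.py; python3 d.py | tail -9; python3 -c "
from h import *
go(0,0,85)"
```

```text
time: 10.15
tool_pos: [529.0, -118.4, 88.5]
tcp_rot: [179.5, -0.4, -7.4]
ft_force: [-0.1, -0.9, -0.2]
finger_gap: -0.2
0 [-23.5 -97. ] [-1.8 -4.4  3.4]
0.2 [-26.5 -89.1] [ -4.8 -12.3   3.3]
0.5 [-27.9 -75.5] [ -6.3 -25.8   3.2]
0.8 [-24.7 -61.1] [ -3.2 -40.2   3.1]
1.1 [-16.4 -47.8] [  5.1 -53.6   3. ]
1.35 [ -5.9 -39. ] [ 15.6 -62.4   3.1]
1.55 [  4.4 -34.3] [ 25.8 -67.1   3.1]
1.65 [  9.9 -32.9] [ 31.4 -68.5   3.1]
1.75 [ 15.7 -32.2] [ 37.1 -69.3   3.2]
at box [ -20.6 -101. ] [ 530.1 -118.3   89.7] rot [179.5  -0.6  -7.3] F [0.4 0.3 1.3] gap 0.1 t 10.3
tool shift mm [  20.4 -101.1    4. ] turn None
```

```bash
python3 -m jog '[[-0.001,-0.002,0.006,0,0],[-0.003,-0.006,0.006,0,0],[-0.005,-0.012,0.006,0,0],[-0.006,-0.020,0.006,0,0],[-0.006,-0.026,0.006,0,0],[-0.005,-0.033,0.006,0,0],[-0.003,-0.040,0.006,0,0]]'
python3 d.py | tail -6; python3 -c "
from h import *
go(0,0,85)"
```

```text
time: 11.0
tool_pos: [532.3, -78.9, 83.8]
tcp_rot: [179.3, -0.6, -7.3]
ft_force: [-2.5, -7.8, 2.2]
finger_gap: -0.1
0.8 [-24.7 -61.1] [-1.4 -0.6 -1.2]
1.1 [-16.4 -47.8] [  6.9 -13.9  -1.3]
1.35 [ -5.9 -39. ] [ 17.4 -22.7  -1.3]
1.55 [  4.4 -34.3] [ 27.6 -27.5  -1.2]
1.65 [  9.9 -32.9] [ 33.2 -28.9  -1.2]
1.75 [ 15.7 -32.2] [ 38.9 -29.6  -1.1]
at box [-23.3 -61. ] [532.4 -78.2  83.8] rot [179.4  -0.6  -7.3] F [-0.9 -3.2  1.9] gap -0.1 t 11.15
tool shift mm [ 23.2 -61.   -1.6] turn None
```

Contact with the expected force (~8 N). Continue the arc.

```bash
python3 -m jog '[[0.003,-0.007,0,0,0],[0.007,-0.014,0,0,0],[0.012,-0.019,0,0,0],[0.017,-0.023,0,0,0],[0.022,-0.026,0,0,0],[0.027,-0.027,0,0,0],[0.027,-0.027,0,0,0]]'
python3 d.py | sed -n '2,3p;10,12p'; python3 -c "
from h import *
go(0,0,85)"
```

```text
time: 11.85
tool_pos: [560.1, -54.5, 83.2]
tcp_rot: [179.4, -0.3, -7.3]
ft_force: [-13.9, -3.6, 8.7]
finger_gap: -0.1
red_tip {'uv': [299.1, 203.1], 'conf': 0.9} [ 21.  -12.9]
0 [-23.5 -97. ] [-24.6  63.   -1.2]
1.65 [  9.9 -32.9] [ 8.7 -1.1 -1.8]
1.75 [ 15.7 -32.2] [14.5 -1.8 -1.7]
at box [  1.1 -34. ] [560.1 -54.5  83.3] rot [179.4  -0.3  -7.3] F [-12.7  -2.2   8.2] gap -0.0 t 12.0
tool shift mm [ -1.2 -34.   -2.1] turn None
```

```bash
python3 -m jog '[[0.003,0,0,0,0],[0.006,0,0,0,0],[0.006,0,0,0,0]]'
python3 -c "
from h import *
go(0,0,85)"
python3 -m jog '[[-0.010,0.001,0,0,0],[-0.020,0.002,0,0,0],[-0.020,0.002,-0.03,0,0],[-0.020,0.040,-0.070,0,0],[-0.020,0.090,-0.120,0,0],[-0.020,0.110,-0.120,0,0],[-0.020,0.110,-0.120,0,0]]'
python3 -c "
from h import *
go(0,0,85)"
python3 d.py | head -3
python3 -c "
from h import *
p=r.snapshot('wrist');save(p,'w6.png')"
```

```text
time: 12.3
tool_pos: [561.0, -54.5, 83.0]
tcp_rot: [179.3, 0.4, -7.3]
ft_force: [-31.5, -0.2, 25.0]
finger_gap: -0.0
at box [  2.1 -33.9] [561.  -54.5  83. ] rot [179.3   0.4  -7.3] F [-31.5  -0.2  25. ] gap -0.0 t 12.3
tool shift mm [ -2.1 -33.9  -2.4] turn None
time: 13.0
tool_pos: [529.7, -164.0, 208.9]
tcp_rot: [179.1, -0.0, -7.5]
ft_force: [0.8, 0.7, -0.3]
finger_gap: -0.1
at box [ -15.3 -146.5] [ 529.7 -164.   208.9] rot [179.1  -0.   -7.5] F [ 0.8  0.7 -0.3] gap -0.1 t 13.0
tool shift mm [  14.6 -148.4  121.7] turn None
piv [  34.5 -143. ] end [ -55.9 -125.1]
red_pivot {'uv': [300.4, 102.6], 'conf': 0.96} [ 21.8 -76.1]
red_tip {'uv': [297.5, 33.9], 'conf': 0.58} [ 19.4 -13.9]
```

View pics/w6.png

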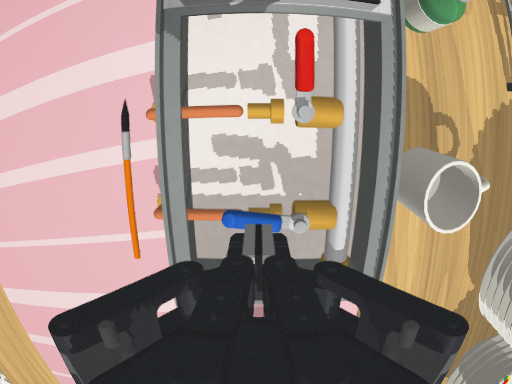

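```bash
python3 -m jog '[[0,0,-0.01,0,0],[0,0,-0.01,0,0],[0,0,-0.01,0,0]]'
python3 c.py s7 | grep -E "at box|^t cover|red|blue|end"
python3 - <<'E'
import cv2
i=cv2.imread("pics/s7t.png")[145:265,175:390]
cv2.imwrite("pics/crop7.png",cv2.resize(i,None,fx=3.7,fy=3.7,interpolation=cv2.INTER_CUBIC))
E
```

```text
time: 13.5
tool_pos: [528.1, -157.8, 213.2]
tcp_rot: [179.4, 0.5, -7.2]
ft_force: [-0.0, 0.1, -0.5]
finger_gap: 0.1
at box [ -17.6 -140.5] [ 528.1 -157.8  213.2] rot [179.4   0.5  -7.2] F [-0.   0.1 -0.5] gap 0.1 t 13.5
t cover 0.7 [230. 200.] box [ -8.6 143.2]
t cover_lip 0.87 [277. 203.] box [-1.2 12.4]
w red_pivot 0.58 [305. 110.] box [ 22.8 -76.3]
t red_pivot 0.65 [308. 201.] box [ 23.3 -75.7]
w red_tip 0.76 [302.  43.] box [ 19.7 -14.2]
t red_tip 0.53 [284. 200.] box [15.1 -7.2]
w blue_tip 0.68 [230. 213.] box [ -46.7 -174. ]
w end_stop 0.49 [302.  42.] box [ 16.3 -18.7]
t end_stop 0.95 [188. 192.] box [ -2.4 262.4]
```

View pics/crop7.png

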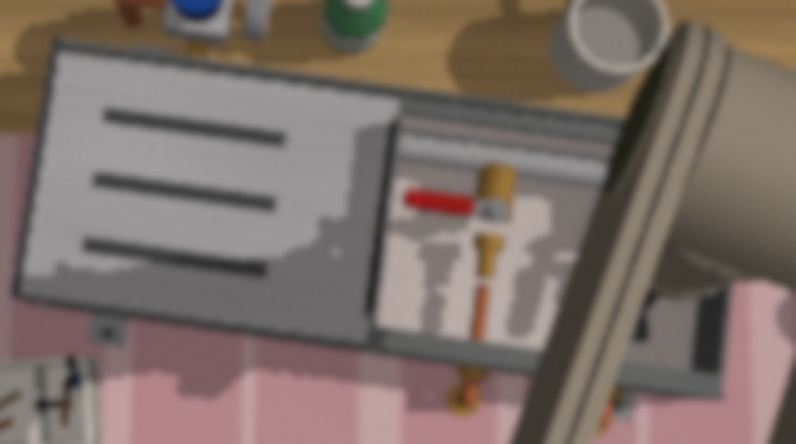

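The picture shows the cover fully over the deck against the end stop (its left edge reaches the strip at about x 40). The red lever lies along the box's +y at (440,203), and the arm is clear.

```bash
python3 -c "
from bench import r
print(r.hand_in())"
```

```text
the job is handed in; nothing more can be done
None
```

I slid the cover onto the deck until it met its end stop, then pushed the red handle clockwise to its shut stop. I then backed the arm clear and handed the job in at about 13.6 s; no verdict was reported.

**Cover:** I pushed the outer lip face with closed fingers, and at the end the force rose to about 22 N with almost no further movement. The last image puts its centre at y = 143 mm against the nominal 139. My box frame is about 3–4 mm off in y, so I take that as seated. It lay flat in the images.

**Red handle:** The force reached 31 N while the tool moved only about 1 mm. From the last wrist view, red_pivot is at (22.8, -76) mm and red_tip at (19.7, -14) mm. That puts it about 0.05 rad from the box's y, within the 0.07 rad allowed and within the few millimetres the networks are off.

**Blue handle:** Its tip measured (-45.5, -173.7) mm after the cover came off and (-46.7, -174.0) mm at the end, so it did not move.

**Two readings to discount:** The wrist view's low-confidence end_stop in the last check was wrong, since it landed on the red lever. The top view's red_tip read about 7 mm off the wrist view.

I looked at the other bench objects only in the last images. The jar, the bowl and part of the brush pot were outside or hidden in them, and the arm felt no unexpected contact.

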